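Clamp a slide magazine with a click wrench

ROBOT

A 6-joint arm with a two-finger parallel gripper is mounted at the origin on the work surface. World frame = base frame: x ahead of the robot, y to its left, z up, the work surface at z = 0. Lengths are in m, angles in rad, forces in N, time in s.
With the tool pointing down it reaches from about 0.3 to 0.85 m from the base axis. Payload 4.2 kg.
Tool frame: the origin (TCP) lies on the mounting face of the last link; the fingertips stand 191 mm ahead of it and the grasp point (between the pads) lies 172 mm ahead of it; z points along the fingers, y is the line along which they close (so a half turn about z gives the same grasp; the last joint's range is limited). The gripper opens to 91 mm and grips with 3 to 60 N. Pads are 32 mm wide; open, the fingers measure 118 mm over their backs; the gripper's body (76 mm by 178 mm) begins 60 mm behind the grasp point.
Start: joints at [-1.341, 0.32, 1.565, -0, 1.257, -0.02], TCP at [0.142, -0.557, 0.405] pointing down, gripper open.
Joint ranges: [-3.11, 3.11], [-0.84, 2.01], [0.21, 2.61], [-1.34, 4.49], [0.05, 2.63], [-2.56, 2.56]. Speed limits (rad/s): [2.57, 2.57, 3.14, 3.14, 3.14, 3.14].

INTERFACE

Orientations are given as a 3x3 rotation matrix whose columns are the frame's x, y, z axes.
In Python, from workcell import * gives the robot as it stands.
- The arm moves only by the tool apply_moves, never from a script. Its argument "deltas" is a list of rows, each a list of 7 numbers: the opening, from -1 (shut) to 1 (fully open), then the shift along the tool's x, y, z in mm, then the turn, a rotation vector about the tool's x, y, z in rad. A call has 1 to 20 rows; each row shifts and turns the commanded pose from where the row before left it, along the tool's axes as they then stand; what a row does not reach is not made up. A row lasts 1/10 s, in which the tool goes at most 50 mm and 8.59 degrees, less where a joint would pass 70% of its speed; a pose out of reach is approached as far as the arm can. A call is refused whole if a number of a shift passes 50 or a number of a turn 0.15, either way. A call with a gripper value outside its range is refused whole. The fingers move at their own pace and stop on an object; the grip force is fixed at half the most. Time passes only in rows, so rows that do not move let the fingers close. It gives the time, the measured TCP pose, the force, the opening and the grip force at its end, in the units of the state.
- get_obs(): the state, without advancing time (a new reading comes with each control period).
- get_image(name): name is "side" or "top"; returns a dict with "pixels" (480x640x3 uint8, blue, green, red), "fovy" (degrees; the focal length in pixels is half the picture's height over the tangent of half this angle, whatever the lens; pixels are square), "cx", "cy" (the principal point, pixels), "cam_to_world" (4x4, takes a point from camera to world coordinates). Camera axes: x right, y up, looking along -z (the intrinsics and any distortion apply to the point x, -y, -z); pixel columns grow to the right and rows downward; lengths in m; the calibration is good to about 2 mm. A picture is of the moment at which its call begins. There is no depth.
- sign_off(): hands the job in; it is judged then, once.
The state is a dict: "t": time; "joint_positions": joint angles; "joint_vel": joint speeds; "effort": joint torques, N m; "position": TCP position; "orientation": TCP orientation; "ft_force": force on the tool from outside, world axes, zero at the start; "moment": the same for the moment, N m; "finger_gap": finger opening in m; "gripper_force": force on a finger pad.
Only numpy, scipy, OpenCV 4.12 (cv2) and the standard library are available. Lean on these libraries where they do the work, as an engineer would, in place of code of your own. Each camera call takes 0.05 s, during which the arm holds its last target. There are 200 camera calls.

TASK

Clamp the grey slide magazine in its guide channel: gently slide it along the channel, away from the robot, until it is fully home against the end stop. Then swing the click wrench that sits on the clamp screw clockwise (seen from above) until it breaks over with a felt click, and stop at once without swinging on. Leave the wrench on the screw with the clamp tight, and do not disturb the loose parts lying around.

Things in the scene. Friction and masses are not known exactly. Their poses are not given: they have to be found in the camera images.
- fixture: Fixed steel guide channel, 330 mm long, 76 mm wide over its thin side walls (26 mm high). Origin on the bench, mid width. x runs along the channel, away from the robot, to the end stop (near face at x +135 mm, top 50 mm high); y left, z up. Yaw within 0.15 rad. On its left a clamp block 50 x 66 mm, 50 mm high, centred at x -60, y +85 mm, carries the clamp screw.
- magazine_tail (a point): Centre of the near end face (robot side) of the grey ribbed magazine, 36 mm up. Magazine 200 mm long, 62 wide, top 65 mm above the bench; slides along the fixture's x with about 2 N friction and stays where left. Home on the stop, this point is at x -65 mm in the fixture's frame; it starts 35 to 75 mm short. Over 25 N on the magazine is rough. Axes as the fixture's.
- wrench_head (a point): Centre of the wrench's round head (35 mm across) on the upright axis of the clamp screw, 74 mm above the bench, at x -60, y +85 mm in the fixture's frame. x points along the straight wrench to its handle, z up; turns with the screw. The screw comes home 0.5 to 1.0 rad clockwise of the start, different each time: not seen, only felt. It stays where it is left.
- wrench_grip (a point): Mid grip of the wrench, on its centre line, 140 mm from the screw axis, 74 mm up, space below. Dark grip 24 mm thick, 90 to 195 mm from the axis. Starts pointing left, within 0.6 rad, mostly towards the robot. Pushed here it turns at 1 to 3 N; screw home, force climbs steeply to 9 N, then the handle breaks over about the screw axis: force halves within 6 mm. See wrench_tip.
- jaw_face (a point): Middle of the front face of the dark steel clamp jaw (40 mm long, 22 mm high, 42 mm above the bench) between clamp block and magazine. The screw moves it 4 mm per rad along the fixture's -y; clamped it touches the magazine's side at y +31 mm in the fixture's frame.
- reflector: Bystander: curved aluminium reflector mirror, a bowl 88 mm across and 40 mm high, loose on the bench; origin in the middle of its underside.
- fan_rotor: Bystander: black fan rotor with seven blades, 80 mm across, 22 mm high, loose; origin in the middle of its underside.
- hex_key: Bystander: steel hex key, 75 x 28 mm, 5 mm thick, loose; origin under the middle of its long arm.
- slide_mount: Bystander: glass slide in a frame, 50 x 50 x 4 mm, loose; origin in the middle of its underside.
- wrench_tip (a point): Centre of the wrench handle's free end, 207 mm from the screw axis, 74 mm above the bench; x along the handle. The click: handle bends clockwise against the head, which stays still. It counts from 3 mm at wrench_grip (its y in the wrench_head frame, 0 while straight, goes below -3 mm); beyond 14 mm is swinging on; hard stop at 22 mm. Let go, the handle springs straight.

How it is judged:
On the way, in this order (a step that is already met when the one before it is completed fails the run):
1. the magazine is slid fully home against the end stop (x of magazine_tail in the frame of fixture above -0.067 m), for 0.1 s.
2. the click wrench breaks over (3 mm at the grip) with the magazine home (y of wrench_grip in the frame of wrench_head below -0.003 m and x of magazine_tail in the frame of fixture above -0.067 m), for 0.05 s.
At the end, for the whole second after the job is handed in: The magazine is home within 2 mm of the end stop, the clamp jaw is within 1.5 mm of fully closed on it, and the wrench, let go, has sprung straight again (within 2 mm at the grip) (x of magazine_tail in the frame of fixture above -0.067 m and y of jaw_face in the frame of fixture below 0.0325 m and y of wrench_grip in the frame of wrench_head above -0.002 m); the robot touches nothing.
It fails at once if the wrench is swung on past the click (more than 14 mm of break-over at the grip) (y of wrench_grip in the frame of wrench_head below -0.014 m).
It fails at once if the wrench clicks before the magazine is home (y of wrench_grip in the frame of wrench_head below -0.003 m and x of magazine_tail in the frame of fixture below -0.068 m).
It fails at once if the magazine is pushed with more than 25 N (contact force between the fingers and magazine above 25 N).
It fails at once if a loose part is moved more than 15 mm (distance of any of reflector, fan_rotor, hex_key, slide_mount from where it was at the start of the episode above 0.015 m).
It also fails if it takes over 61 s, if anything falls off the work surface, if the arm or the gripper's body presses on something with over 40 N, if the wrist force passes 120 N, or if a joint passes its speed limit or range.

## Working session

There is one attempt and no reset: what is moved stays moved. The work goes in short steps, Python scripts to look and compute and a tool call to move; the robot and the scene stay as the last step left them, time stands still between calls to the robot, and variables do not carry over. Pictures are saved under pics/ and viewed, at most 10 in all, crops included, and the job is handed in when it is done.

Besides the shell and the picture viewer there is one more tool, called after "Call:" as name(argument=value, ...), one argument or row to a line, values as JSON. apply_moves: Moves the arm, as the interface text tells. Its arguments: {"type":"object","properties":{"deltas":{"type":"array","items":{"type":"array","items":{"type":"number"}}}},"required":["deltas"]}

```bash
mkdir -p pics; cat > h.py <<'E'
from workcell import *
import numpy as np, cv2
def cam(n,save=None):
    im=get_image(n)
    if save: cv2.imwrite('pics/'+save,im['pixels'])
    return im
def P(im,u,v,z):
    f=240/np.tan(np.radians(im['fovy'])/2); T=np.array(im['cam_to_world'])
    d=T[:3,:3]@np.array([(u-im['cx'])/f,-(v-im['cy'])/f,-1]); o=T[:3,3]
    return o+d*(z-o[2])/d[2]
def proj(im,p):
    f=240/np.tan(np.radians(im['fovy'])/2); T=np.array(im['cam_to_world'])
    c=T[:3,:3].T@(np.array(p)-T[:3,3]); return im['cx']+f*c[0]/-c[2], im['cy']-f*c[1]/-c[2]
E
python3 - <<'E'
from h import *
import pickle
for n in('top','side'):
    im=cam(n,n+'0.png'); print(n,{k:v for k,v in im.items() if k!='pixels'})
    pickle.dump(im,open(n+'0.pkl','wb'))
o=get_obs();print(o)
E
```

```text
top {'fovy': 47.4202421148181, 'cx': 319.4566247058027, 'cy': 239.10842791412756, 'cam_to_world': array([[ 0.00968591,  0.99626368, -0.08581875,  0.42150312],
       [-0.99993034,  0.00907104, -0.00755189, -0.01568746],
       [-0.0067452 ,  0.08588592,  0.99628214,  1.18958303],
       [ 0.        ,  0.        ,  0.        ,  1.        ]])}
side {'fovy': 55.759909873792104, 'cx': 315.0191783578812, 'cy': 242.83328448404708, 'cam_to_world': array([[-0.88141213,  0.27950164, -0.38077749,  0.18920275],
       [-0.47184373, -0.48375833,  0.73711693,  0.70028911],
       [ 0.02182111,  0.82937127,  0.55827156,  0.61607943],
       [ 0.        ,  0.        ,  0.        ,  1.        ]])}
{'t': 0.1, 'joint_positions': array([-1.34099837e+00,  3.20257035e-01,  1.56556026e+00,  2.66466911e-05,
        1.25739775e+00, -2.00297489e-02]), 'joint_vel': array([ 0.00042829, -0.00142594, -0.00263073,  0.00174242,  0.00129614,
        0.00014303]), 'effort': array([ 5.18618090e-04, -4.13330984e+01, -2.32510829e+01,  7.29325879e-02,
        4.22035041e-02, -5.80850883e-05]), 'position': array([ 0.14211631, -0.55701249,  0.40398616]), 'orientation': array([[ 9.68957080e-01,  2.47228757e-01, -3.44865650e-04],
       [ 2.47228991e-01, -9.68955784e-01,  1.58551004e-03],
       [ 5.78241101e-05, -1.62155196e-03, -9.99998684e-01]]), 'ft_force': array([-0.04973612, -0.37133914,  0.02428876]), 'moment': array([-0.01907177, -0.05322432, -0.01054367]), 'gripper_force': 0.0, 'finger_gap': 0.09100945661408039}
```

View pics/top0.png

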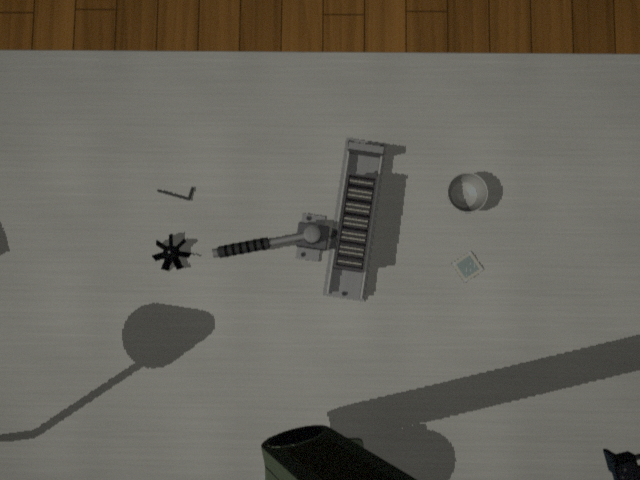

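View pics/side0.png

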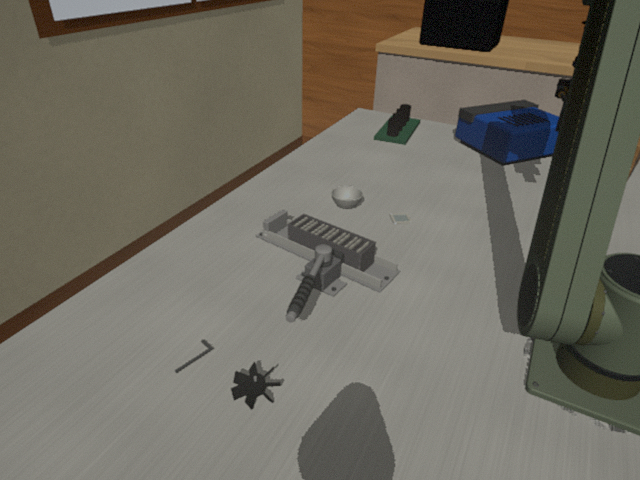

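```bash
python3 - <<'E'
from h import *
im=cv2.imread('pics/top0.png')[125:315,195:415]
cv2.imwrite('pics/crop0.png',cv2.resize(im,None,fx=3.15,fy=3.15,interpolation=cv2.INTER_CUBIC))
E
```

```text
(no output)
```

View pics/crop0.png

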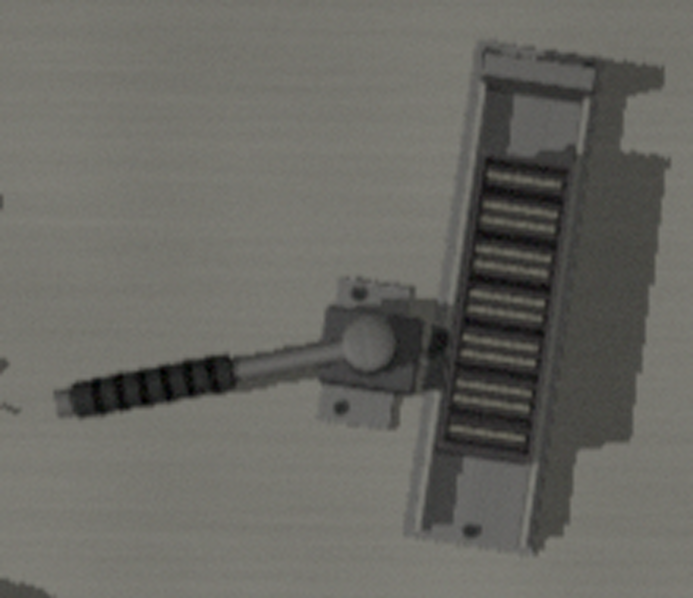

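```bash
python3 - <<'E'
from h import *
import pickle
im=pickle.load(open('top0.pkl','rb'))
q=lambda u,v,z:P(im,u/3.15+195-.34,v/3.15+125-.34,z)[:2]
pt=dict(stopL=(482,83,.05),stopR=(592,98,.05),mNL=(440,452,.065),mNR=(528,461,.065),mFL=(487,158,.065),mFR=(568,166,.065),head=(369,342,.082),tip=(57,404,.074),wallRn=(528,548,.026),wallRf=(585,150,.026),wallLn=(420,530,.026),wallLf=(470,200,.026),gripE=(237,372,.074),gripS=(72,402,.074))
r={k:q(*v) for k,v in pt.items()}
for k in r: print(k,r[k].round(4))
a=lambda p,q:np.arctan2(*(r[q]-r[p])[::-1])
print('yaw',a('mNR','mFR'),a('mNL','mFL'),a('wallRn','wallRf'),a('wallLn','wallLf'),a('stopR','stopL')-np.pi/2)
print('wrench ang',a('head','tip'),np.linalg.norm(r['tip']-r['head']))
print('mag len',np.linalg.norm(r['mNR']-r['mFR']),'wid',np.linalg.norm(r['mNR']-r['mNL']))
# full fit: fixture origin+yaw
from scipy.optimize import least_squares
f=lambda p:np.concatenate([(np.array([[np.cos(p[2]),-np.sin(p[2])],[np.sin(p[2]),np.cos(p[2])]]).T@(r[k]-p[:2])-np.array(t))[np.array(m)] for k,t,m in [('head',(-.06,.085),[0,1]),('stopL',(.135,.035),[0]),('stopR',(.135,-.035),[0]),('mNL',(0,.031),[1]),('mFL',(0,.031),[1]),('mNR',(0,-.031),[1]),('mFR',(0,-.031),[1])]])
s=least_squares(f,[.5,0,0]);p=s.x;print(p,s.fun.round(4))
R=np.array([[np.cos(p[2]),-np.sin(p[2])],[np.sin(p[2]),np.cos(p[2])]])
for k in r: print(k,(R.T@(r[k]-p[:2])).round(4))
E
```

```text
stopL [ 0.7078 -0.0651]
stopR [ 0.6981 -0.1391]
mNL [ 0.4587 -0.0383]
mNR [ 0.4534 -0.0958]
mFL [ 0.6535 -0.068 ]
mFR [ 0.6486 -0.1216]
head [0.5288 0.0084]
tip [0.4872 0.2109]
wallRn [ 0.3961 -0.0987]
wallRf [ 0.6677 -0.1369]
wallLn [ 0.4075 -0.0261]
wallLf [ 0.6324 -0.0584]
gripE [0.5092 0.0942]
gripS [0.4886 0.2012]
yaw -0.13179621705782446 -0.15123246570737542 -0.1398663670311851 -0.142687119162249 -0.13002001225448523
wrench ang 1.7730851117481392 0.2067437005983975
mag len 0.19691513424759802 wid 0.05766294966446434
[ 0.57138796 -0.08367177 -0.14855453] [ 0.0042 -0.0002 -0.0028 -0.0014 -0.0028 -0.0034  0.0016  0.0049]
stopL [0.1322 0.0386]
stopR [ 0.1336 -0.0361]
mNL [-0.1181  0.0282]
mNR [-0.1149 -0.0294]
mFL [0.0789 0.0276]
mFR [ 0.082  -0.0261]
head [-0.0558  0.0848]
tip [-0.1268  0.2789]
wallRn [-0.1711 -0.0408]
wallRf [ 0.1031 -0.0384]
wallLn [-0.1706  0.0327]
wallLf [0.0566 0.034 ]
gripE [-0.0879  0.1667]
gripS [-0.124   0.2695]
```

Call:
apply_moves(
  deltas=[
    [-1, 0, 0, 0, 0, 0, 0.13],
    [-1, 0, 0, 0, 0, 0, 0.13],
    [-1, 0, 0, 0, 0, 0, 0.13],
    [-1, 16, -40, 8, 0, 0, 0],
    [-1, 16, -40, 8, 0, 0, 0],
    [-1, 16, -40, 8, 0, 0, 0],
    [-1, 16, -40, 8, 0, 0, 0],
    [-1, 16, -40, 8, 0, 0, 0],
    [-1, 16, -40, 8, 0, 0, 0],
    [-1, 16, -40, 8, 0, 0, 0],
    [-1, 16, -40, 8, 0, 0, 0],
    [-1, 16, -40, 8, 0, 0, 0],
    [-1, 16, -40, 8, 0, 0, 0],
    [-1, 16, -40, 8, 0, 0, 0],
    [-1, 16, -40, 8, 0, 0, 0],
    [-1, 0, -40, 8, 0, 0, 0],
    [-1, 0, 0, 0, 0, 0, 0],
  ],
)

```text
t: 1.8
position: [0.4049, -0.0656, 0.2995]
orientation: [[0.991, -0.134, -0.003], [-0.134, -0.991, 0.002], [-0.003, -0.001, -1.0]]
ft_force: [-0.6, -0.0, -0.2]
finger_gap: 0.0004
gripper_force: 0.0
```

Call:
apply_moves(
  deltas=[
    [-1, 0, -6, 20, 0, 0, 0],
    [-1, 0, 0, 25, 0, 0, 0],
    [-1, 0, 0, 20, 0, 0, 0],
    [-1, 0, 0, 3, 0, 0, 0],
    [-1, 0, 0, 0, 0, 0, 0],
    [-1, 8, 0, 0, 0, 0, 0],
    [-1, 8, 0, 0, 0, 0, 0],
    [-1, 6, 0, 0, 0, 0, 0],
    [-1, 2, 0, 0, 0, 0, 0],
    [-1, 2, 0, 0, 0, 0, 0],
    [-1, 2, 0, 0, 0, 0, 0],
    [-1, 2, 0, 0, 0, 0, 0],
  ],
)

```text
t: 3.0
position: [0.4355, -0.0673, 0.2327]
orientation: [[0.99, -0.14, -0.0], [-0.14, -0.99, -0.0], [-0.0, 0.0, -1.0]]
ft_force: [0.5, 0.5, 0.6]
finger_gap: 0.0002
gripper_force: 0.0
```

```bash
python3 - <<'E'
from h import *
im=cam('top','top1.png')['pixels'];a=im[125:315,255:415]
im=cam('side','side1.png')['pixels'];b=im[190:310,240:420]
r=lambda a:cv2.resize(a,(400,400*a.shape[0]//a.shape[1]),interpolation=cv2.INTER_CUBIC)
a,b=r(a),r(b);b=cv2.copyMakeBorder(b,0,a.shape[0]-b.shape[0],0,0,0)
cv2.imwrite('pics/c1.png',np.hstack([a,b]))
E
```

```text
(no output)
```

View pics/c1.png

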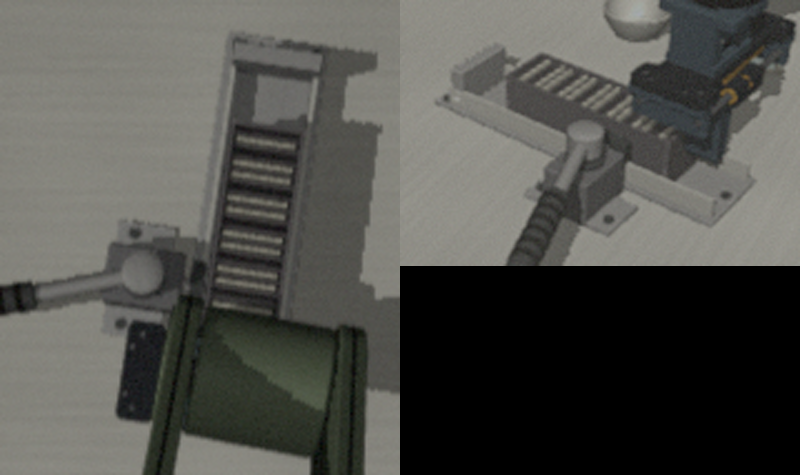

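Fingers stand just behind the magazine's near face, centred in the channel. I'll push in small steps.

Call:
apply_moves(
  deltas=[
    [-1, 2, 0, 0, 0, 0, 0],
    [-1, 2, 0, 0, 0, 0, 0],
    [-1, 2, 0, 0, 0, 0, 0],
    [-1, 2, 0, 0, 0, 0, 0],
    [-1, 3, 0, 0, 0, 0, 0],
    [-1, 3, 0, 0, 0, 0, 0],
    [-1, 3, 0, 0, 0, 0, 0],
    [-1, 3, 0, 0, 0, 0, 0],
    [-1, 3, 0, 0, 0, 0, 0],
    [-1, 3, 0, 0, 0, 0, 0],
    [-1, 3, 0, 0, 0, 0, 0],
  ],
)

```text
t: 4.2
position: [0.4644, -0.0714, 0.2326]
orientation: [[0.99, -0.14, -0.0], [-0.14, -0.99, -0.0], [-0.0, 0.0, -1.0]]
ft_force: [-2.2, 0.5, -0.9]
finger_gap: -0.0
gripper_force: 1.1
```

Call:
apply_moves(
  deltas=[
    [-1, 2, 0, 0, 0, 0, 0],
    [-1, 2, 0, 0, 0, 0, 0],
    [-1, 2, 0, 0, 0, 0, 0],
    [-1, 2, 0, 0, 0, 0, 0],
  ],
)

```text
t: 4.6
position: [0.4721, -0.0725, 0.2326]
orientation: [[0.99, -0.14, -0.0], [-0.14, -0.99, -0.0], [-0.0, 0.0, -1.0]]
ft_force: [-1.9, 0.5, -2.2]
finger_gap: 0.0006
gripper_force: 1.1
```

Call:
apply_moves(
  deltas=[
    [-1, 2, 0, 0, 0, 0, 0],
    [-1, 2, 0, 0, 0, 0, 0],
    [-1, 2, 0, 0, 0, 0, 0],
    [-1, 1, 0, 0, 0, 0, 0],
    [-1, 1, 0, 0, 0, 0, 0],
    [-1, 1, 0, 0, 0, 0, 0],
  ],
)

```text
t: 5.2
position: [0.4811, -0.0738, 0.2327]
orientation: [[0.99, -0.14, -0.0], [-0.14, -0.99, -0.0], [-0.0, 0.0, -1.0]]
ft_force: [-2.1, 0.7, -1.7]
finger_gap: 0.0004
gripper_force: 1.0
```

Call:
apply_moves(
  deltas=[
    [-1, 1, 0, 0, 0, 0, 0],
    [-1, 1, 0, 0, 0, 0, 0],
    [-1, 1, 0, 0, 0, 0, 0],
  ],
)

```text
t: 5.5
position: [0.4841, -0.0742, 0.2328]
orientation: [[0.99, -0.14, 0.0], [-0.14, -0.99, -0.0], [0.0, 0.0, -1.0]]
ft_force: [-2.3, -0.1, -1.2]
finger_gap: 0.0004
gripper_force: 1.0
```

```bash
python3 - <<'E'
from h import *
a=cam('top','top2.png')['pixels'][125:255,300:415]
b=cam('side','side2.png')['pixels'][190:310,240:420]
r=lambda a:cv2.resize(a,(400,400*a.shape[0]//a.shape[1]),interpolation=cv2.INTER_CUBIC)
a,b=r(a),r(b);b=cv2.copyMakeBorder(b,0,a.shape[0]-b.shape[0],0,0,0)
cv2.imwrite('pics/c2.png',np.hstack([a,b]))
E
```

```text
(no output)
```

View pics/c2.png

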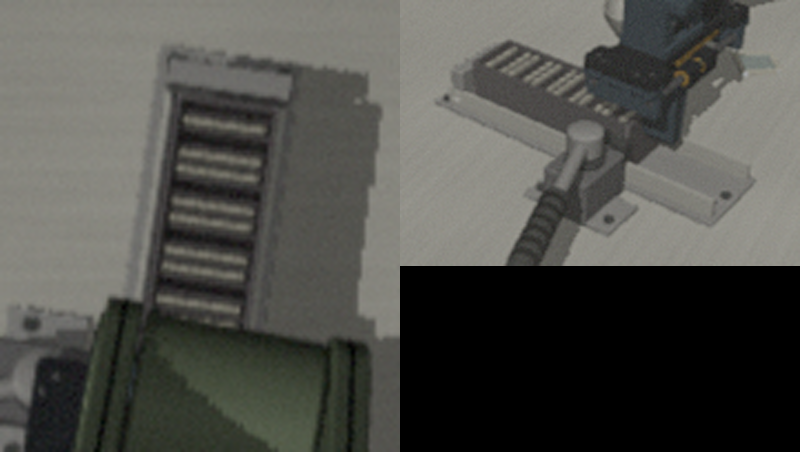

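Only a few mm of gap remain to the stop. Small steps now.

Call:
apply_moves(
  deltas=[
    [-1, 0.5, 0, 0, 0, 0, 0],
    [-1, 0.5, 0, 0, 0, 0, 0],
    [-1, 0.5, 0, 0, 0, 0, 0],
    [-1, 0.5, 0, 0, 0, 0, 0],
  ],
)

```text
t: 6.0
position: [0.486, -0.0745, 0.2328]
orientation: [[0.99, -0.14, 0.0], [-0.14, -0.99, -0.0], [0.0, 0.0, -1.0]]
ft_force: [-1.6, 0.6, 0.1]
finger_gap: 0.0005
gripper_force: 1.0
```

Call:
apply_moves(
  deltas=[
    [-1, 0.5, 0, 0, 0, 0, 0],
    [-1, 0.5, 0, 0, 0, 0, 0],
    [-1, 0.5, 0, 0, 0, 0, 0],
  ],
)

```text
t: 6.3
position: [0.4875, -0.0747, 0.2328]
orientation: [[0.99, -0.14, 0.0], [-0.14, -0.99, -0.0], [0.0, 0.0, -1.0]]
ft_force: [-2.2, 0.8, -0.1]
finger_gap: 0.0004
gripper_force: 1.0
```

Call:
apply_moves(
  deltas=[
    [-1, 0.5, 0, 0, 0, 0, 0],
    [-1, 0.5, 0, 0, 0, 0, 0],
    [-1, 0.5, 0, 0, 0, 0, 0],
  ],
)

```text
t: 6.6
position: [0.489, -0.0749, 0.2328]
orientation: [[0.99, -0.14, 0.0], [-0.14, -0.99, -0.0], [0.0, 0.0, -1.0]]
ft_force: [-1.4, 0.6, 0.3]
finger_gap: 0.0007
gripper_force: 1.0
```

Call:
apply_moves(
  deltas=[
    [-1, 0.5, 0, 0, 0, 0, 0],
    [-1, 0.5, 0, 0, 0, 0, 0],
    [-1, 0.5, 0, 0, 0, 0, 0],
  ],
)

```text
t: 6.9
position: [0.4905, -0.0751, 0.2328]
orientation: [[0.99, -0.14, 0.0], [-0.14, -0.99, -0.0], [0.0, 0.0, -1.0]]
ft_force: [-1.8, 0.5, 0.3]
finger_gap: 0.0006
gripper_force: 1.0
```

Call:
apply_moves(
  deltas=[
    [-1, 0.5, 0, 0, 0, 0, 0],
    [-1, 0.5, 0, 0, 0, 0, 0],
    [-1, 0.5, 0, 0, 0, 0, 0],
  ],
)

```text
t: 7.2
position: [0.492, -0.0753, 0.2328]
orientation: [[0.99, -0.14, 0.0], [-0.14, -0.99, -0.0], [0.0, 0.0, -1.0]]
ft_force: [-1.3, 0.4, 0.0]
finger_gap: 0.0005
gripper_force: 1.0
```

Call:
apply_moves(
  deltas=[
    [-1, 0.5, 0, 0, 0, 0, 0],
    [-1, 0.5, 0, 0, 0, 0, 0],
    [-1, 0.5, 0, 0, 0, 0, 0],
  ],
)

```text
t: 7.5
position: [0.4934, -0.0755, 0.2328]
orientation: [[0.99, -0.14, -0.0], [-0.14, -0.99, -0.0], [-0.0, 0.0, -1.0]]
ft_force: [-2.8, 0.2, 3.2]
finger_gap: 0.0002
gripper_force: 1.4
```

Call:
apply_moves(
  deltas=[
    [-1, 0.3, 0, 0, 0, 0, 0],
    [-1, 0.3, 0, 0, 0, 0, 0],
  ],
)

```text
t: 7.7
position: [0.4936, -0.0756, 0.2327]
orientation: [[0.99, -0.14, -0.001], [-0.14, -0.99, 0.0], [-0.001, 0.0, -1.0]]
ft_force: [-4.5, 0.2, 3.6]
finger_gap: 0.0003
gripper_force: 2.2
```

Call:
apply_moves(
  deltas=[
    [-1, 0.4, 0, 0, 0, 0, 0],
    [-1, 0.4, 0, 0, 0, 0, 0],
  ],
)

```text
t: 7.9
position: [0.4939, -0.0756, 0.2326]
orientation: [[0.99, -0.14, -0.003], [-0.14, -0.99, 0.0], [-0.003, 0.0, -1.0]]
ft_force: [-7.6, 0.9, 6.4]
finger_gap: 0.0003
gripper_force: 3.3
```

Blocked with force rising, so the magazine is home. Back off, lift, turn and go behind the wrench grip.

Call:
apply_moves(
  deltas=[
    [-1, -3, 0, 0, 0, 0, 0],
    [-1, -12, 0, 0, 0, 0, 0],
    [-1, 0, 0, -30, 0, 0, 0],
    [-1, 0, 0, -30, 0, 0, 0],
    [-1, 0, 0, -28, 0, 0, 0],
    [-1, 0, 0, 0, 0, 0, -0.115],
    [-1, 0, 0, 0, 0, 0, -0.115],
    [-1, 0, 0, 0, 0, 0, -0.113],
    [-1, 2, -35, 0, 0, 0, 0],
    [-1, 2, -35, 0, 0, 0, 0],
    [-1, 2, -35, 0, 0, 0, 0],
    [-1, 2, -35, 0, 0, 0, 0],
    [-1, 2, -35, 0, 0, 0, 0],
    [-1, 2, -35, 0, 0, 0, 0],
    [-1, 0, 0, 0, 0, 0, 0],
  ],
)

```text
t: 9.4
position: [0.4486, 0.1373, 0.3208]
orientation: [[0.979, 0.206, 0.002], [0.206, -0.979, 0.002], [0.002, -0.001, -1.0]]
ft_force: [0.1, -0.4, 0.5]
finger_gap: 0.0005
gripper_force: 0.0
```

```bash
python3 - <<'E'
from h import *
a=cam('top','top3.png')['pixels'][125:315,195:415]
b=cam('side','side3.png')['pixels'][190:340,240:420]
r=lambda a:cv2.resize(a,(400,400*a.shape[0]//a.shape[1]),interpolation=cv2.INTER_CUBIC)
a,b=r(a),r(b);h=max(len(a),len(b));f=lambda b:cv2.copyMakeBorder(b,0,h-b.shape[0],0,0,0)
cv2.imwrite('pics/c3.png',np.hstack([f(a),f(b)]))
E
```

```text
(no output)
```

View pics/c3.png

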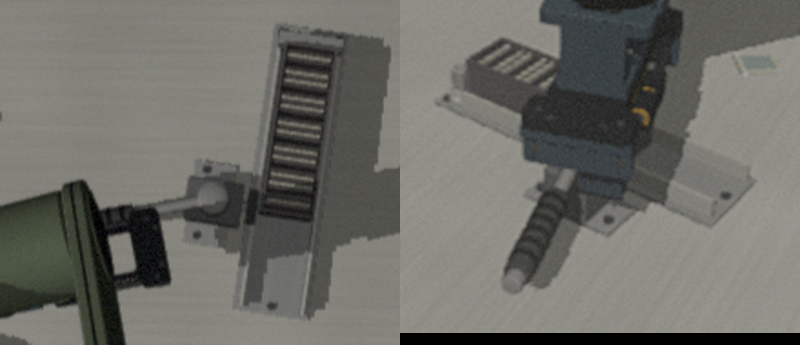

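The magazine rests against the stop and the tool is behind the grip. Descend and approach.

Call:
apply_moves(
  deltas=[
    [-1, 0, 0, 35, 0, 0, 0],
    [-1, 0, 0, 35, 0, 0, 0],
    [-1, 0, 0, 8, 0, 0, 0],
    [-1, 0, 0, 0, 0, 0, 0],
    [-1, 6, 0, 0, 0, 0, 0],
    [-1, 6, 0, 0, 0, 0, 0],
    [-1, 4, 0, 0, 0, 0, 0],
    [-1, 2, 0, 0, 0, 0, 0],
    [-1, 2, 0, 0, 0, 0, 0],
  ],
)

```text
t: 10.4
position: [0.4693, 0.1386, 0.2431]
orientation: [[0.979, 0.202, 0.001], [0.202, -0.979, 0.0], [0.001, 0.0, -1.0]]
ft_force: [-0.1, 0.5, 0.6]
finger_gap: 0.0002
gripper_force: 0.0
```

Call:
apply_moves(
  deltas=[
    [-1, 2, 0, 0, 0, 0, 0],
    [-1, 2, 0, 0, 0, 0, 0],
  ],
)

```text
t: 10.6
position: [0.4724, 0.1393, 0.2426]
orientation: [[0.98, 0.201, -0.002], [0.201, -0.98, -0.0], [-0.002, -0.0, -1.0]]
ft_force: [-2.7, -0.9, 1.7]
finger_gap: 0.0005
gripper_force: 1.4
```

Call:
apply_moves(
  deltas=[
    [-1, 2, 0, 0, 0, 0, 0],
    [-1, 2, 0, 0, 0, 0, 0],
  ],
)

```text
t: 10.8
position: [0.4764, 0.1402, 0.2426]
orientation: [[0.98, 0.201, -0.002], [0.201, -0.98, -0.0], [-0.002, -0.0, -1.0]]
ft_force: [-2.6, 0.9, 1.9]
finger_gap: 0.0005
gripper_force: 1.5
```

Contact at ~2.7 N, as expected. Sweep on an arc about the screw.

Call:
apply_moves(
  deltas=[
    [-1, 4.2, -0.8, 0, 0, 0, 0.035],
    [-1, 4.2, -0.8, 0, 0, 0, 0.035],
    [-1, 4.2, -0.8, 0, 0, 0, 0.035],
    [-1, 4.2, -0.8, 0, 0, 0, 0.035],
    [-1, 4.2, -0.8, 0, 0, 0, 0.03],
    [-1, 4.2, -0.8, 0, 0, 0, 0.03],
  ],
)

```text
t: 11.4
position: [0.5013, 0.1479, 0.2426]
orientation: [[1.0, 0.001, -0.001], [0.001, -1.0, -0.0], [-0.001, 0.0, -1.0]]
ft_force: [-3.4, 0.4, 0.8]
finger_gap: 0.0005
gripper_force: 1.4
```

Call:
apply_moves(
  deltas=[
    [-1, 4.2, -0.8, 0, 0, 0, 0.03],
    [-1, 4.2, -0.8, 0, 0, 0, 0.03],
    [-1, 4.2, -0.8, 0, 0, 0, 0.03],
    [-1, 4.2, -0.8, 0, 0, 0, 0.03],
    [-1, 4.2, -0.8, 0, 0, 0, 0.03],
  ],
)

```text
t: 11.9
position: [0.5227, 0.1505, 0.2426]
orientation: [[0.989, -0.149, -0.0], [-0.149, -0.989, -0.001], [-0.0, 0.001, -1.0]]
ft_force: [-4.0, -2.2, 0.6]
finger_gap: 0.0003
gripper_force: 1.3
```

Call:
apply_moves(
  deltas=[
    [-1, 2.8, -0.6, 0, 0, 0, 0.02],
    [-1, 2.8, -0.6, 0, 0, 0, 0.02],
    [-1, 2.8, -0.6, 0, 0, 0, 0.02],
    [-1, 2.1, -0.4, 0, 0, 0, 0.015],
  ],
)

```text
t: 12.3
position: [0.5333, 0.1509, 0.2426]
orientation: [[0.975, -0.222, -0.0], [-0.222, -0.975, -0.0], [-0.0, 0.0, -1.0]]
ft_force: [-3.1, -2.2, -0.5]
finger_gap: 0.0002
gripper_force: 1.3
```

Call:
apply_moves(
  deltas=[
    [-1, 1.4, -0.3, 0, 0, 0, 0.01],
    [-1, 1.4, -0.3, 0, 0, 0, 0.01],
    [-1, 1.4, -0.3, 0, 0, 0, 0.01],
  ],
)

```text
t: 12.6
position: [0.5375, 0.1508, 0.2427]
orientation: [[0.968, -0.25, -0.0], [-0.25, -0.968, -0.0], [-0.0, 0.0, -1.0]]
ft_force: [-2.5, -0.7, -0.9]
finger_gap: 0.0002
gripper_force: 1.3
```

Call:
apply_moves(
  deltas=[
    [-1, 1.4, -0.3, 0, 0, 0, 0.01],
    [-1, 1.4, -0.3, 0, 0, 0, 0.01],
    [-1, 1.4, -0.3, 0, 0, 0, 0.01],
  ],
)

```text
t: 12.9
position: [0.5418, 0.1506, 0.2427]
orientation: [[0.96, -0.279, -0.0], [-0.279, -0.96, -0.0], [-0.0, 0.0, -1.0]]
ft_force: [-2.8, -0.9, 0.1]
finger_gap: 0.0008
gripper_force: 1.2
```

Call:
apply_moves(
  deltas=[
    [-1, 1.4, -0.3, 0, 0, 0, 0.01],
    [-1, 1.4, -0.3, 0, 0, 0, 0.01],
    [-1, 1.4, -0.3, 0, 0, 0, 0.01],
  ],
)

```text
t: 13.2
position: [0.5461, 0.1503, 0.2427]
orientation: [[0.951, -0.308, 0.0], [-0.308, -0.951, -0.0], [0.0, 0.0, -1.0]]
ft_force: [-3.9, -1.1, -0.7]
finger_gap: 0.0002
gripper_force: 1.2
```

Call:
apply_moves(
  deltas=[
    [-1, 1.4, -0.3, 0, 0, 0, 0.01],
    [-1, 1.4, -0.3, 0, 0, 0, 0.01],
    [-1, 1.4, -0.3, 0, 0, 0, 0.01],
  ],
)

```text
t: 13.5
position: [0.5504, 0.1498, 0.2427]
orientation: [[0.942, -0.336, -0.0], [-0.336, -0.942, -0.0], [0.0, 0.0, -1.0]]
ft_force: [-2.3, -1.1, -0.4]
finger_gap: 0.0003
gripper_force: 1.2
```

Call:
apply_moves(
  deltas=[
    [-1, 1.4, -0.3, 0, 0, 0, 0.01],
    [-1, 1.4, -0.3, 0, 0, 0, 0.01],
    [-1, 1.4, -0.3, 0, 0, 0, 0.01],
  ],
)

```text
t: 13.8
position: [0.5546, 0.1492, 0.2427]
orientation: [[0.931, -0.364, -0.0], [-0.364, -0.931, -0.0], [-0.0, 0.0, -1.0]]
ft_force: [-2.4, -0.2, -1.3]
finger_gap: 0.0004
gripper_force: 1.3
```

Call:
apply_moves(
  deltas=[
    [-1, 1.4, -0.3, 0, 0, 0, 0.01],
    [-1, 1.4, -0.3, 0, 0, 0, 0.01],
    [-1, 1.4, -0.3, 0, 0, 0, 0.01],
  ],
)

```text
t: 14.1
position: [0.5589, 0.1485, 0.2427]
orientation: [[0.92, -0.392, 0.0], [-0.392, -0.92, -0.0], [0.0, 0.0, -1.0]]
ft_force: [-3.5, -1.3, -0.5]
finger_gap: 0.0008
gripper_force: 1.3
```

Call:
apply_moves(
  deltas=[
    [-1, 1.4, -0.3, 0, 0, 0, 0.01],
    [-1, 1.4, -0.3, 0, 0, 0, 0.01],
    [-1, 1.4, -0.3, 0, 0, 0, 0.01],
  ],
)

```text
t: 14.4
position: [0.5631, 0.1476, 0.2427]
orientation: [[0.908, -0.42, -0.0], [-0.42, -0.908, -0.0], [0.0, 0.0, -1.0]]
ft_force: [-2.9, -0.1, -0.4]
finger_gap: 0.0001
gripper_force: 1.3
```

Call:
apply_moves(
  deltas=[
    [-1, 1.4, -0.3, 0, 0, 0, 0.01],
    [-1, 1.4, -0.3, 0, 0, 0, 0.01],
    [-1, 1.4, -0.3, 0, 0, 0, 0.01],
  ],
)

```text
t: 14.7
position: [0.5673, 0.1466, 0.2427]
orientation: [[0.895, -0.447, 0.0], [-0.447, -0.895, -0.0], [0.0, 0.0, -1.0]]
ft_force: [-3.9, -0.7, -0.4]
finger_gap: 0.0002
gripper_force: 1.2
```

Call:
apply_moves(
  deltas=[
    [-1, 1.4, -0.3, 0, 0, 0, 0.01],
    [-1, 1.4, -0.3, 0, 0, 0, 0.01],
    [-1, 1.4, -0.3, 0, 0, 0, 0.01],
  ],
)

```text
t: 15.0
position: [0.5714, 0.1455, 0.2427]
orientation: [[0.881, -0.473, 0.0], [-0.473, -0.881, -0.0], [0.0, 0.0, -1.0]]
ft_force: [-3.4, -0.2, 0.0]
finger_gap: 0.0006
gripper_force: 1.2
```

Call:
apply_moves(
  deltas=[
    [-1, 1.4, -0.3, 0, 0, 0, 0.01],
    [-1, 1.4, -0.3, 0, 0, 0, 0.01],
    [-1, 1.4, -0.3, 0, 0, 0, 0.01],
  ],
)

```text
t: 15.3
position: [0.5755, 0.1443, 0.2427]
orientation: [[0.866, -0.5, 0.0], [-0.5, -0.866, -0.0], [0.0, 0.0, -1.0]]
ft_force: [-3.0, -1.0, -0.1]
finger_gap: 0.0003
gripper_force: 1.2
```

Call:
apply_moves(
  deltas=[
    [-1, 1.4, -0.3, 0, 0, 0, 0.01],
    [-1, 1.4, -0.3, 0, 0, 0, 0.01],
    [-1, 1.4, -0.3, 0, 0, 0, 0.01],
  ],
)

```text
t: 15.6
position: [0.5783, 0.1436, 0.2425]
orientation: [[0.85, -0.526, -0.005], [-0.526, -0.85, 0.002], [-0.005, 0.001, -1.0]]
ft_force: [-8.2, 2.6, 2.6]
finger_gap: 0.0002
gripper_force: 4.6
```

Force climbs steeply: screw home. Smaller steps.

Call:
apply_moves(
  deltas=[
    [-1, 0.8, -0.2, 0, 0, 0, 0.006],
  ],
)

```text
t: 15.7
position: [0.579, 0.1434, 0.2425]
orientation: [[0.847, -0.531, -0.005], [-0.531, -0.847, 0.001], [-0.005, 0.001, -1.0]]
ft_force: [-8.0, 3.9, 2.5]
finger_gap: 0.0009
gripper_force: 4.4
```

Call:
apply_moves(
  deltas=[
    [-1, 0.8, -0.2, 0, 0, 0, 0.006],
  ],
)

```text
t: 15.8
position: [0.5798, 0.1431, 0.2425]
orientation: [[0.844, -0.536, -0.005], [-0.536, -0.844, 0.001], [-0.005, 0.001, -1.0]]
ft_force: [-8.7, 3.4, 1.8]
finger_gap: 0.0008
gripper_force: 4.3
```

Call:
apply_moves(
  deltas=[
    [-1, 0.8, -0.2, 0, 0, 0, 0.006],
  ],
)

```text
t: 15.9
position: [0.5806, 0.1428, 0.2425]
orientation: [[0.841, -0.541, -0.004], [-0.541, -0.841, 0.001], [-0.004, 0.001, -1.0]]
ft_force: [-7.7, 2.6, 2.5]
finger_gap: 0.0007
gripper_force: 3.9
```

Force is falling: breaking over. Continue until it's about halved.

Call:
apply_moves(
  deltas=[
    [-1, 0.8, -0.2, 0, 0, 0, 0.006],
    [-1, 0.8, -0.2, 0, 0, 0, 0.006],
  ],
)

```text
t: 16.1
position: [0.5827, 0.1419, 0.2426]
orientation: [[0.835, -0.55, -0.002], [-0.55, -0.835, 0.0], [-0.002, 0.001, -1.0]]
ft_force: [-5.9, 1.2, 1.5]
finger_gap: 0.0005
gripper_force: 2.2
```

Call:
apply_moves(
  deltas=[
    [-1, 0.8, -0.2, 0, 0, 0, 0.006],
  ],
)

```text
t: 16.2
position: [0.5837, 0.1415, 0.2426]
orientation: [[0.832, -0.555, -0.002], [-0.555, -0.832, -0.0], [-0.001, 0.001, -1.0]]
ft_force: [-4.3, 0.4, -0.5]
finger_gap: 0.0001
gripper_force: 2.0
```

The click is complete (force settled at half). Back off and lift clear.

Call:
apply_moves(
  deltas=[
    [-1, -2, 0, 0, 0, 0, 0],
    [-1, -3, 0, 0, 0, 0, 0],
    [-1, -4, 0, 0, 0, 0, 0],
    [-1, -6, 0, 0, 0, 0, 0],
    [-1, -15, 0, 0, 0, 0, 0],
    [-1, -15, 0, 0, 0, 0, 0],
    [-1, 0, 0, -20, 0, 0, 0],
    [-1, 0, 0, -40, 0, 0, 0],
    [-1, 0, 0, -40, 0, 0, 0],
    [-1, -40, 0, 0, 0, 0, 0],
    [-1, -40, 0, 0, 0, 0, 0],
    [-1, 0, 0, 0, 0, 0, 0],
    [-1, 0, 0, 0, 0, 0, 0],
  ],
)

```text
t: 17.5
position: [0.4792, 0.2115, 0.3432]
orientation: [[0.833, -0.553, 0.002], [-0.553, -0.833, 0.0], [0.001, -0.001, -1.0]]
ft_force: [0.0, 0.9, 0.6]
finger_gap: 0.0004
gripper_force: 0.0
```

```bash
python3 - <<'E'
from h import *
a=cam('top','top4.png')['pixels'][110:300,140:420]
b=cam('side','side4.png')['pixels'][180:410,170:420]
r=lambda a:cv2.resize(a,(400,400*a.shape[0]//a.shape[1]),interpolation=cv2.INTER_CUBIC)
a,b=r(a),r(b);h=max(len(a),len(b));f=lambda b:cv2.copyMakeBorder(b,0,h-b.shape[0],0,0,0)
cv2.imwrite('pics/c4.png',np.hstack([f(a),f(b)]))
E
```

```text
(no output)
```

View pics/c4.png

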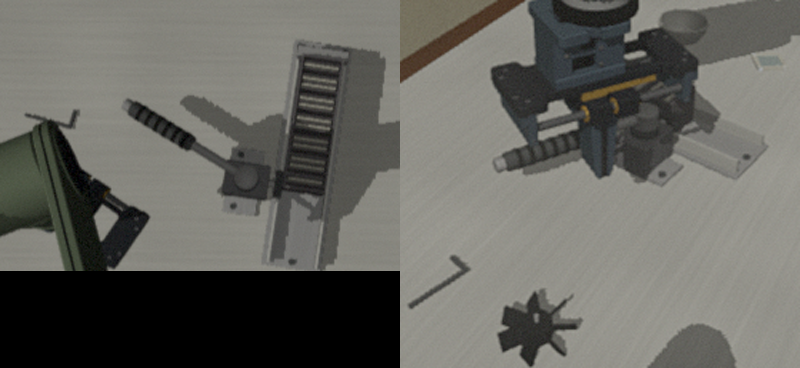

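The magazine is against the stop, the jaw is on its side, the wrench is straight, and the loose parts have not moved. The gripper is clear.

```bash
python3 -c "
from workcell import *
print(sign_off())"
```

```text
the job is handed in; nothing more can be done
None
```

The job is handed in at about 17.5 s: by force readings and camera the magazine is home on the stop, the wrench clicked once and sprang straight, the clamp is closed and the gripper is clear; the sign-off gave no verdict.

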